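Fill the empty bays of the dish-imaging dock

TASK

Fill the empty bays of the imaging dock with the two spare petri dishes, each slid fully home under the scanner head, then swing the retaining bail down in front of the five dishes until it is closed. The agar is still soft: slide the dishes along the bench and keep them flat, never lift or tip them. Leave the timer, the can, the small box and the mouse where they are.

Things in the scene. Friction and masses are not known exactly. Their poses are not given: they have to be found in the camera images.
- dock: fixed low grey imaging dock, 79 mm deep (x), about 415 mm wide (y), 39 mm high; position and heading vary. Its x axis points away from the robot, into five bays side by side, 74 mm apart along its y and open to the front; origin on the bench at the middle bay's home point. The scanner head overhangs the bays from 1 mm in front of the home points backward, underside 20 mm up
- bay_1 (a point): home point of bay 1, counted from the robot's left: where the centre of a dish's underside lies when it is fully home at the back stop (31.5 mm behind). Axes as the dock's, on the bench. The lane is 67 mm wide, without floor step, between rails 7 mm thick, 19.5 mm high, that begin 34 mm in front of this point. Two of the five bays are empty; which varies
- bay_2 (a point): home point of bay 2, counted from the robot's left: where the centre of a dish's underside lies when it is fully home at the back stop (31.5 mm behind). Axes as the dock's, on the bench. The lane is 67 mm wide, without floor step, between rails 7 mm thick, 19.5 mm high, that begin 34 mm in front of this point. Two of the five bays are empty; which varies
- bay_3 (a point): home point of bay 3, counted from the robot's left: where the centre of a dish's underside lies when it is fully home at the back stop (31.5 mm behind). Axes as the dock's, on the bench. The lane is 67 mm wide, without floor step, between rails 7 mm thick, 19.5 mm high, that begin 34 mm in front of this point. Two of the five bays are empty; which varies
- bay_4 (a point): home point of bay 4, counted from the robot's left: where the centre of a dish's underside lies when it is fully home at the back stop (31.5 mm behind). Axes as the dock's, on the bench. The lane is 67 mm wide, without floor step, between rails 7 mm thick, 19.5 mm high, that begin 34 mm in front of this point. Two of the five bays are empty; which varies
- bay_5 (a point): home point of bay 5, counted from the robot's left: where the centre of a dish's underside lies when it is fully home at the back stop (31.5 mm behind). Axes as the dock's, on the bench. The lane is 67 mm wide, without floor step, between rails 7 mm thick, 19.5 mm high, that begin 34 mm in front of this point. Two of the five bays are empty; which varies
- bail (a joint): retaining bail: steel bar 7 mm thick across all bays, on 36 mm end arms hinged along the dock's y, 5 mm in front of the home points, 24 mm up. 0 rad: closed, bar 37.5 mm in front of the home points, 9 mm up, just clear of dishes that are home (one that sticks out stops it). 2.0: straight up over the bays; starts 1.75 to 2.0. Stiff: stays where left, about 1 N at the bar moves it
- bail_grip (a point): middle of the bail's bar, on its centre line, inside the black rubber sleeve, 60 mm long (along y) and 10 mm thick
- dish_1: one of five like closed petri dishes, 62 mm across and 15 mm high, about 35 g; origin at the centre of its underside, z up. Three stand home in bays, two are the spares lying free on the bench in front of the dock; which is which varies
- dish_2: one of five like closed petri dishes, 62 mm across and 15 mm high, about 35 g; origin at the centre of its underside, z up. Three stand home in bays, two are the spares lying free on the bench in front of the dock; which is which varies
- dish_3: one of five like closed petri dishes, 62 mm across and 15 mm high, about 35 g; origin at the centre of its underside, z up. Three stand home in bays, two are the spares lying free on the bench in front of the dock; which is which varies
- dish_4: one of five like closed petri dishes, 62 mm across and 15 mm high, about 35 g; origin at the centre of its underside, z up. Three stand home in bays, two are the spares lying free on the bench in front of the dock; which is which varies
- dish_5: one of five like closed petri dishes, 62 mm across and 15 mm high, about 35 g; origin at the centre of its underside, z up. Three stand home in bays, two are the spares lying free on the bench in front of the dock; which is which varies
- timer: bystander: white timer 66 x 66 x 20 mm lying on the bench; origin at the centre of its underside
- objective_can: bystander: black cylindrical can 36 mm across, 54 mm high, standing; origin at the centre of its underside
- cover_glass_box: bystander: small white box 36 (x) x 54 (y) x 22 mm; origin at the centre of its underside
- mouse: bystander: black computer mouse 100 (x) x 64 (y) x 34 mm at the far right; origin at the centre of its underside. At the far left, from y = 0.28 on, lies a fixed keyboard
There are look-alikes about, which are no part of the job. Leave any blue look-alike of the dish_3 alone.

How it is judged:
On the way:
1. all five bays hold a dish, pushed in to within 10 mm of home, with the bail still up (horizontal distance between any of dish_1, dish_2, dish_3, dish_4, dish_5 and bay_1 below 0.01 m and horizontal distance between any of dish_1, dish_2, dish_3, dish_4, dish_5 and bay_2 below 0.01 m and horizontal distance between any of dish_1, dish_2, dish_3, dish_4, dish_5 and bay_3 below 0.01 m and horizontal distance between any of dish_1, dish_2, dish_3, dish_4, dish_5 and bay_4 below 0.01 m and horizontal distance between any of dish_1, dish_2, dish_3, dish_4, dish_5 and bay_5 below 0.01 m and value of joint bail above 1.2 rad), for 0.1 s.
At the end, for the whole second after the job is handed in: every bay has a dish whose centre is within 6 mm of its home point, flat (within 0.1 rad) and at rest, and the bail is closed (joint below 0.12 rad) (horizontal distance between any of dish_1, dish_2, dish_3, dish_4, dish_5 and bay_1 below 0.006 m and horizontal distance between any of dish_1, dish_2, dish_3, dish_4, dish_5 and bay_2 below 0.006 m and horizontal distance between any of dish_1, dish_2, dish_3, dish_4, dish_5 and bay_3 below 0.006 m and horizontal distance between any of dish_1, dish_2, dish_3, dish_4, dish_5 and bay_4 below 0.006 m and horizontal distance between any of dish_1, dish_2, dish_3, dish_4, dish_5 and bay_5 below 0.006 m and value of joint bail below 0.12 rad and linear speed of each of dish_1, dish_2, dish_3, dish_4, dish_5 below 0.01 m/s and angle between each of dish_1, dish_2, dish_3, dish_4, dish_5's own z axis and vertical below 0.1 rad); the robot touches nothing.
It fails at once if a dish is lifted (more than 10 mm off the bench) or tipped (more than 0.25 rad) (height (world z) of any of dish_1, dish_2, dish_3, dish_4, dish_5 above 0.01 m or angle between any of dish_1, dish_2, dish_3, dish_4, dish_5's own z axis and vertical above 0.25 rad).
It fails at once if the timer, can, small box or mouse is shifted by more than 20 mm (distance of any of timer, objective_can, cover_glass_box, mouse from where it was at the start of the episode above 0.02 m).
It fails at once if the can is tipped (angle between objective_can's own z axis and vertical above 0.4 rad).
It also fails if it takes over 72 s, if anything falls off the work surface, if the arm or the gripper's body presses on something with over 40 N, if the wrist force passes 120 N, or if a joint passes its speed limit or range.

ROBOT

A 7-joint arm with a two-finger parallel gripper is mounted at the origin on a cart in front of the work surface, level with it; the furniture and walls round the work are solid. World frame = base frame: x ahead of the robot, y to its left, z up, the work surface at z = 0. Lengths are in m, angles in rad, forces in N, time in s.
With the tool pointing down it reaches from about 0.425 to 0.975 m from the base axis. Payload 16.7 kg.
Tool frame: the origin (TCP) lies midway between the tips of the shut fingers; the grasp point (between the pads) lies 19 mm behind it; x points along the fingers, y is the direction in which the jaws open and shut, and the axes are right-handed (so a half turn about x gives the same grasp; the last joint's range is limited). The gripper opens to 85 mm and grips with 20 to 120 N. Pads are 22 mm wide; open, the fingers measure 114 mm over their backs; the gripper's body (76 mm by 85 mm) begins 54 mm behind the grasp point. The pads swing forward as they close: fully open they stand 13 mm farther back than shut.
Start: joints at [-1.385, 0.426, 0.074, 1.606, -0.034, 1.111, -0.067], TCP at [0.222, 0.637, 0.231] pointing down, gripper open.
Joint ranges: [-2.85, 2.85], [-0.5, 2.14], [-1.23, 1.37], [0.21, 2.46], [-1.02, 4.16], [0.16, 2.05], [-2.73, 2.73]. Speed limits (rad/s): [1.89, 1.89, 2.39, 2.39, 3.01, 3.01, 3.01].

INTERFACE

Orientations are given as a rotation vector (axis times angle).
In Python, from station import r gives the robot as it stands.
- The arm moves only by the tool jog_arm, never from a script. Its argument "steps" is a list of rows, each a list of 3 entries, a list of its own where there are three numbers: the finger opening in cm, from 0 to 8.54, then the shift along the tool's x, y, z in cm, then the turn, a rotation vector about the tool's x, y, z in rad. A call has exactly 5 rows; each row shifts and turns the commanded pose from where the row before left it, along the tool's axes as they then stand; what a row does not reach is not made up. A row lasts 1/12 s, in which the tool goes at most 41.7 mm and 7.16 degrees, less where a joint would pass 70% of its speed; a pose out of reach is approached as far as the arm can. A call is refused whole if a number of a shift passes 4.17 or a number of a turn 0.125, either way. A call with a gripper value outside its range is refused whole. The fingers move at their own pace and stop on an object; the grip force is fixed at half the most. Time passes only in rows, so rows that do not move let the fingers close, or fill a call up. It gives the time, the measured TCP pose, the force and the opening at its end, in the units of the state.
- r.sense(): the state, without advancing time (a new reading comes with each control period).
- r.get_image(name): name is "side" or "top" or "wrist"; returns (picture, depth): 400x640x3 uint8, red, green, blue; 400x640 float32, m along the optical axis (not along the pixel's ray), 0 where there is no reading.
- r.camera_params(name): a dict with "fx", "fy", "cx", "cy" (pixels), "view" (4x4, takes a point from world to camera coordinates). Camera axes: x right, y down, z forward; pixel columns grow to the right and rows downward; lengths in m; the calibration is good to about 2 mm. The wrist camera is an equidistant fisheye: a pixel r from the principal point sees the ray r / f radians off the axis. A picture is of the moment at which its call begins: read the wrist's pose just before it. camera_params takes no time and is no camera call; for the wrist camera it gives the pose at the moment of the call.
- r.close_job(): hands the job in, once; it reports no verdict.
The state is a dict: "t": time; "joint_pos": joint angles; "dq": joint speeds; "effort": joint torques, N m; "tool_pos": TCP position; "ee_rot": TCP orientation; "contact_force": force on the tool from outside, world axes, zero at the start; "ft_torque": the same for the moment, N m; "opening": opening from 0.0 (shut) to 1.0 (fully open).
Only numpy, scipy, OpenCV 4.12 (cv2) and the standard library are available. Lean on these libraries where they do the work, as an engineer would, in place of code of your own. Each camera call takes 0.05 s, during which the arm holds its last target. There are 200 camera calls.

## Working session

There is one attempt and no reset: what is moved stays moved. The work goes in short steps, Python scripts to look and compute and a tool call to move; the robot and the scene stay as the last step left them, time stands still between calls to the robot, and variables do not carry over. Pictures are saved under pics/ and viewed, about 8 in all and at most 12, crops included, and the job is handed in when it is done.

Besides the shell and the picture viewer there is one more tool, called after "Call:" by a JSON object that holds its "fn" and its "kwargs", one argument or row to a line. jog_arm: Moves the arm, as the interface text tells. Its arguments: {"type":"object","properties":{"steps":{"type":"array"}},"required":["steps"]}

```bash
mkdir -p pics; ls
python3 - <<'E'
from station import r
import cv2,numpy as np
s=r.sense();print({k:np.round(v,3) for k,v in s.items()})
for n in ("top","side"):
    p,d=r.get_image(n);c=r.camera_params(n);np.savez(f"{n}0.npz",p=p,d=d,**c)
    cv2.imwrite(f"pics/{n}0.png",p[:,:,::-1]);print(n,c)
E
```

```text
pics
{'t': np.float64(0.0), 'joint_pos': array([-1.386,  0.427,  0.074,  1.607, -0.034,  1.111, -0.067]), 'dq': array([-0.   , -0.001, -0.   ,  0.   , -0.001,  0.003, -0.001]), 'effort': array([-1.0000e-03, -9.4983e+01,  3.7610e+00, -4.6351e+01,  1.9000e-02,
        1.0000e-02, -0.0000e+00]), 'tool_pos': array([0.222, 0.637, 0.231]), 'ee_rot': array([ 0.262,  1.555, -0.264]), 'contact_force': array([-0.446,  0.126, -0.254]), 'ft_torque': array([ 0.032,  0.018, -0.014]), 'opening': np.float64(1.001)}
top {'fx': 404.6718253480723, 'fy': 404.6718253480723, 'cx': 317.17705574927527, 'cy': 200.03696635997397, 'view': array([[-1.49186976e-02, -9.99888705e-01,  9.84673395e-05,
        -1.50825046e-01],
       [-9.95413735e-01,  1.48426228e-02, -9.45049874e-02,
         5.87954274e-01],
       [ 9.44930080e-02, -1.50790707e-03, -9.95524383e-01,
         1.26203700e+00],
       [ 0.00000000e+00,  0.00000000e+00,  0.00000000e+00,
         1.00000000e+00]])}
side {'fx': 494.62512141936116, 'fy': 494.62512141936116, 'cx': 313.188190498808, 'cy': 206.8790592091551, 'view': array([[ 0.90825627, -0.41808037,  0.01671401, -0.59098066],
       [-0.25957534, -0.59434291, -0.76116828,  0.09001988],
       [ 0.32816337,  0.68699731, -0.64833903,  1.33383229],
       [ 0.        ,  0.        ,  0.        ,  1.        ]])}
```

View pics/top0.png

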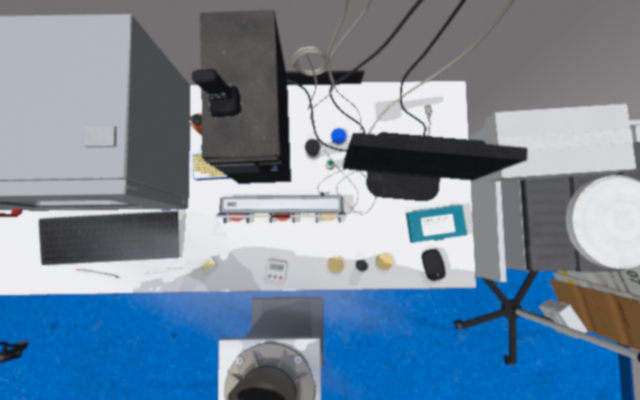

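View pics/side0.png

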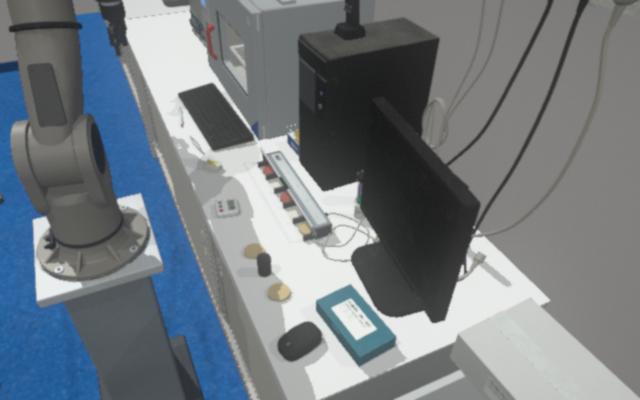

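Top view: the dock is at (220–345, 197–222). Two tan dishes lie at (336,264) and (385,261), with the can between them at (362,265). The timer is at (276,270), the mouse at (433,264) and a blue look-alike at (339,135), behind the dock. I'll enlarge and measure.

```bash
cat > h.py <<'E'
import numpy as np,cv2
from scipy.spatial.transform import Rotation as R
def load(f):
    z=np.load(f);return z['p'],z['d'],{k:z[k] for k in('fx','fy','cx','cy','view')}
def pts(d,c):
    v,u=np.mgrid[:d.shape[0],:d.shape[1]]
    P=np.stack([(u-c['cx'])/c['fx']*d,(v-c['cy'])/c['fy']*d,d],-1)
    V=c['view'];return (P-V[:3,3])@V[:3,:3]
def ray(u,v,z,c):
    V=c['view'];o=-V[:3,:3].T@V[:3,3]
    w=V[:3,:3].T@np.array([(u-c['cx'])/c['fx'],(v-c['cy'])/c['fy'],1.]);return o+w*(z-o[2])/w[2]
def proj(p,c):
    q=c['view'][:3,:3]@np.asarray(p)+c['view'][:3,3];return c['fx']*q[0]/q[2]+c['cx'],c['fy']*q[1]/q[2]+c['cy']
E
python3 - <<'E'
from h import *
p,d,c=load('top0.npz');W=pts(d,c)
q,_,_2=load('side0.npz')
a=cv2.resize(p[185:290,190:455],None,fx=3,fy=3,interpolation=cv2.INTER_CUBIC)
b=cv2.resize(q[140:315,170:340],None,fx=1.6,fy=1.6,interpolation=cv2.INTER_CUBIC)
o=np.zeros((600,800,3),np.uint8);o[:315,:795]=a;o[318:318+280,:272]=b
cv2.imwrite('pics/c1.png',o[:,:,::-1])
hsv=cv2.cvtColor(p,cv2.COLOR_RGB2HSV)
m=((hsv[...,1]>70)&((hsv[...,0]<28)|(hsv[...,0]>170))).astype(np.uint8);m[:185]=0;m[290:]=0
n,l,s,ce=cv2.connectedComponentsWithStats(m)
for i in range(1,n):
    if s[i,4]>15:
        k=l==i;print('warm',ce[i].round(1),s[i],np.median(p[k],0),ray(*ce[i],.015,c).round(4),'depth',np.median(W[k],0).round(3))
m=(hsv[...,2]<60).astype(np.uint8);m[:240]=0;m[290:]=0;m[:,:190]=0;m[:,465:]=0
n,l,s,ce=cv2.connectedComponentsWithStats(m)
for i in range(1,n):
    if s[i,4]>15:
        k=l==i;print('dark',ce[i].round(1),s[i],np.median(W[k],0).round(3),W[k].max(0).round(3))
# things higher than bench
m=((W[...,2]>.025)&(W[...,2]<.09)&(d>0)).astype(np.uint8);m[:185]=0;m[290:]=0;m[:,:190]=0;m[:,465:]=0
n,l,s,ce=cv2.connectedComponentsWithStats(m)
for i in range(1,n):
    if s[i,4]>15:
        k=l==i;print('high',ce[i].round(1),s[i],W[k].min(0).round(3),W[k].max(0).round(3),np.median(W[k],0).round(3),cv2.minAreaRect(W[k][:,:2].astype(np.float32)))
E
```

```text
warm [ 13.2 212.1] [  0 208  21   8  81] [120.  50.  53.] [0.5625 0.8168 0.015 ] depth [0.553 0.705 0.15 ]
warm [236.5 213.5] [230 213  14   2  28] [146. 101. 102.] [0.5473 0.0999 0.015 ] depth [0.547 0.099 0.019]
warm [281.7 215.9] [275 213  15   8  92] [125.  70.  65.] [ 0.5373 -0.0451  0.015 ] depth [ 0.535 -0.046  0.009]
warm [235.7 218.9] [231 218  11   3  29] [196. 124. 121.] [0.53   0.1025 0.015 ] depth [0.53  0.104 0.006]
warm [327.8 218.5] [324 218   9   2  17] [218. 195. 146.] [ 0.527  -0.1926  0.015 ] depth [ 0.529 -0.194  0.005]
warm [384.1 261.1] [377 254  15  15 181] [197. 173. 120.] [ 0.3889 -0.3691  0.015 ] depth [ 0.389 -0.37   0.006]
warm [335.5 264.5] [329 258  14  14 165] [180. 160. 117.] [ 0.3808 -0.2147  0.015 ] depth [ 0.381 -0.214  0.006]
warm [564.4 272.2] [562 270   6   6  27] [128. 119.  62.] [ 0.3457 -0.9388  0.015 ] depth [ 0.274 -1.409 -0.764]
warm [566.8 285.5] [551 279  42  11 235] [106.  78.  47.] [ 0.3041 -0.9432  0.015 ] depth [ 0.216 -1.376 -0.709]
dark [433.  264.3] [423 250  21  30 457] [ 0.379 -0.519  0.03 ] [ 0.464 -0.158  1.312]
dark [362.8 26
[... 246 characters left out ...]
16, 0.06860357522964478), 89.52851867675781)
high [436.6 223.9] [ 407  205   58   38 1748] [ 0.448 -0.622  0.025] [ 0.563 -0.444  0.047] [ 0.504 -0.534  0.038] ((0.5032995939254761, -0.5362903475761414), (0.10425493866205215, 0.17705099284648895), 7.687090873718262)
high [434.1 264.6] [423 250  23  31 481] [ 0.329 -0.558  0.025] [ 0.422 -0.49   0.04 ] [ 0.376 -0.523  0.03 ] ((0.37720194458961487, -0.5235384106636047), (0.0897304117679596, 0.06239003688097), 16.343303680419922)
high [362.2 265.7] [356 260  13  12 114] [ 0.362 -0.313  0.025] [ 0.395 -0.278  0.06 ] [ 0.378 -0.294  0.054] ((0.37797796726226807, -0.2952982187271118), (0.034578144550323486, 0.03272031247615814), 44.40053176879883)
```

View pics/c1.png

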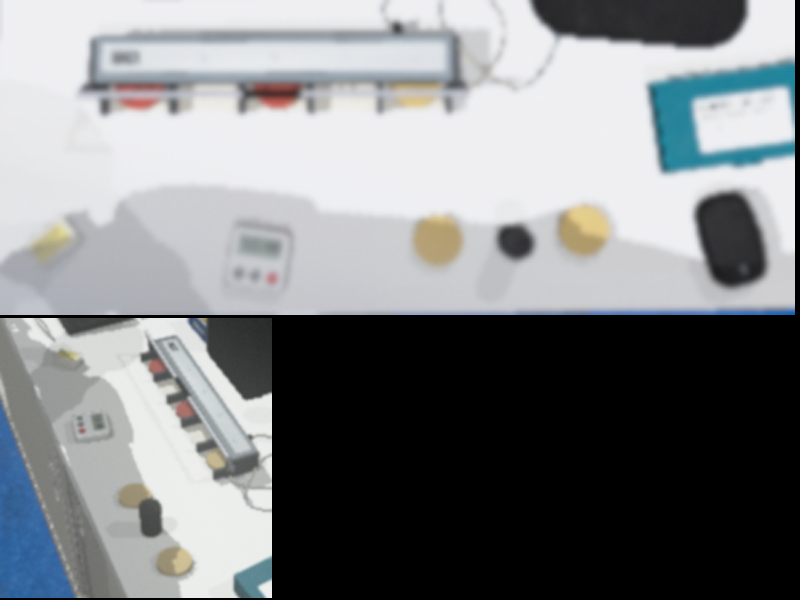

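Enlarged view: bays 1, 3 and 5 hold dishes, and bays 2 and 4 show white floor. The spares are the tan discs at top px (335.5,264.5) and (384,261): free on the bench in front, 62 mm across. The blue disc at (339,135) is a look-alike and is left alone. Next I'll refine the dock pose and the tool axes.

Run:
```python
from h import *
from station import r
s=r.sense();print(R.from_rotvec(s['ee_rot']).as_matrix().round(3))
p,d,c=load('top0.npz');W=pts(d,c);g=cv2.cvtColor(p,cv2.COLOR_RGB2GRAY).astype(int)
print("bench z",np.median(W[225:245,300:400,2]).round(4))
# per-column: head top extents by depth
res=[]
for u in range(222,346,8):
    col=[(v,W[v,u].round(3)) for v in range(190,226)]
    t=[v for v,w in col if .033<w[2]<.046]
    res.append((u,t[0],t[-1],W[t[0],u].round(3),W[t[-1],u].round(3)))
for x in res:print(*x)
for u in (281,300,260): print(u,[(v,g[v,u],tuple(W[v,u,[0,2]].round(3))) for v in range(194,226)])
# row profile at rail fronts
print([ (u,g[219,u]) for u in range(215,350)])
```

```text
[[-0.     0.329  0.944]
 [-0.001  0.944 -0.329]
 [-1.    -0.001  0.   ]]
bench z 0.0
222 197 212 [0.599 0.142 0.038] [0.551 0.141 0.037]
230 197 212 [0.598 0.115 0.042] [0.551 0.116 0.039]
238 197 212 [0.598 0.091 0.036] [0.551 0.091 0.036]
246 197 213 [0.598 0.065 0.039] [0.547 0.066 0.036]
254 197 213 [0.597 0.04  0.042] [0.547 0.041 0.034]
262 197 212 [0.597 0.014 0.042] [0.549 0.015 0.04 ]
270 197 212 [ 0.596 -0.011  0.04 ] [ 0.549 -0.011  0.041]
278 197 212 [ 0.596 -0.036  0.043] [ 0.549 -0.035  0.038]
286 197 211 [ 0.596 -0.061  0.04 ] [ 0.551 -0.061  0.043]
294 197 212 [ 0.595 -0.087  0.041] [ 0.548 -0.086  0.04 ]
302 197 212 [ 0.595 -0.112  0.037] [ 0.548 -0.111  0.037]
310 197 212 [ 0.594 -0.137  0.041] [ 0.547 -0.136  0.036]
318 197 212 [ 0.594 -0.162  0.038] [ 0.547 -0.162  0.04 ]
326 196 212 [ 0.597 -0.188  0.037] [ 0.547 -0.187  0.036]
334 196 212 [ 0.597 -0.213  0.034] [ 0.546 -0.212  0.037]
342 197 214 [ 0.593 -0.238  0.037] [ 0.539 -0.237  0.04 ]
281 [(194, np.int64(210), (np.float64(0.609), np.float64(0.003))), (195, np.int64(176), (np.float64(0.607), np.float64(-0.0
[... 8100 characters left out ...]
8, np.int64(175)), (319, np.int64(184)), (320, np.int64(186)), (321, np.int64(185)), (322, np.int64(186)), (323, np.int64(188)), (324, np.int64(192)), (325, np.int64(198)), (326, np.int64(200)), (327, np.int64(201)), (328, np.int64(200)), (329, np.int64(200)), (330, np.int64(200)), (331, np.int64(201)), (332, np.int64(203)), (333, np.int64(208)), (334, np.int64(218)), (335, np.int64(222)), (336, np.int64(219)), (337, np.int64(197)), (338, np.int64(157)), (339, np.int64(131)), (340, np.int64(150)), (341, np.int64(181)), (342, np.int64(196)), (343, np.int64(203)), (344, np.int64(212)), (345, np.int64(223)), (346, np.int64(235)), (347, np.int64(239)), (348, np.int64(239)), (349, np.int64(239))]
```

Call:
{"fn": "jog_arm", "kwargs": {
  "steps": [
    [7.6,[0,-3.5,2.0],[-0.107,0,0]],
    [7.6,[0,-3.6,1.9],[-0.107,0,0]],
    [7.6,[0,-3.6,1.9],[-0.107,0,0]],
    [7.6,[0,-3.7,1.5],[0,0,0]],
    [7.6,[0,-3.7,1.5],[0,0,0]]
  ]
}}

```text
t: 0.52
tool_pos: [0.2833, 0.444, 0.231]
ee_rot: [0.01, 1.571, -0.01]
contact_force: [1.4, 1.9, 1.1]
opening: 0.893
```

Call:
{"fn": "jog_arm", "kwargs": {
  "steps": [
    [7.6,[0,-3.7,1.5],[0,0,0]],
    [7.6,[0,-3.7,1.5],[0,0,0]],
    [7.6,[0,-3.7,1.5],[0,0,0]],
    [7.6,[0,-3.7,1.5],[0,0,0]],
    [7.6,[0,-3.7,1.5],[0,0,0]]
  ]
}}

```text
t: 0.93
tool_pos: [0.3556, 0.258, 0.2313]
ee_rot: [0.011, 1.571, -0.011]
contact_force: [0.9, -0.0, -0.4]
opening: 0.891
```

Call:
{"fn": "jog_arm", "kwargs": {
  "steps": [
    [7.6,[0,-3.6,2.0],[0,0,0]],
    [7.6,[0,-3.6,2.0],[0,0,0]],
    [7.6,[0,-3.6,2.0],[0,0,0]],
    [7.6,[0,-3.6,2.0],[0,0,0]],
    [7.6,[0,-4.1,0],[0,0,0]]
  ]
}}

```text
t: 1.35
tool_pos: [0.4353, 0.0725, 0.2316]
ee_rot: [0.011, 1.569, -0.011]
contact_force: [0.6, -0.1, -0.0]
opening: 0.891
```

Call:
{"fn": "jog_arm", "kwargs": {
  "steps": [
    [7.6,[0,-4.1,0],[0,0,0]],
    [7.6,[0,-4.1,0],[0,0,0]],
    [7.6,[0,-4.1,0],[0,0,0]],
    [7.6,[0,-4.1,0],[0,0,0]],
    [7.6,[0,-4.1,0],[0,0,0]]
  ]
}}

```text
t: 1.77
tool_pos: [0.4294, -0.133, 0.2315]
ee_rot: [0.011, 1.57, -0.01]
contact_force: [1.6, 0.1, -0.4]
opening: 0.89
```

Call:
{"fn": "jog_arm", "kwargs": {
  "steps": [
    [7.6,[2,-2.6,-1.8],[0,0,0]],
    [7.6,[2,-2.6,-1.8],[0,0,0]],
    [7.6,[2,-2.6,-1.6],[0,0,0]],
    [7.6,[2,0,0],[0,0,0]],
    [7.6,[0,0,0],[0,0,0]]
  ]
}}

```text
t: 2.18
tool_pos: [0.3744, -0.2088, 0.1488]
ee_rot: [0.013, 1.575, -0.013]
contact_force: [-0.5, 1.1, 0.3]
opening: 0.893
```

```bash
cat >> h.py <<'E'
def wray(u,v,z,c):
    dx,dy=(u-c['cx'])/c['fx'],(v-c['cy'])/c['fy'];t=np.hypot(dx,dy)+1e-12
    w=np.array([dx/t*np.sin(t),dy/t*np.sin(t),np.cos(t)]);V=c['view'];o=-V[:3,:3].T@V[:3,3];w=V[:3,:3].T@w
    return o+w*(z-o[2])/w[2]
def wproj(p,c):
    q=c['view'][:3,:3]@np.asarray(p)+c['view'][:3,3];rr=np.hypot(q[0],q[1]);t=np.arctan2(rr,q[2])
    return c['cx']+c['fx']*t*q[0]/rr,c['cy']+c['fy']*t*q[1]/rr
def wrist(name):
    from station import r
    s=r.sense();c=r.camera_params('wrist');p,d=r.get_image('wrist')
    np.savez(name+'.npz',p=p,d=d,**c);cv2.imwrite(f'pics/{name}.png',p[:,:,::-1])
    print('tcp',s['tool_pos'].round(4),'t',round(float(s['t']),2));return p,d,c
def warm(p,c,z=.015,amin=150):
    h=cv2.cvtColor(p,cv2.COLOR_RGB2HSV)
    m=((h[...,1]>60)&((h[...,0]<28)|(h[...,0]>170))&(h[...,2]>60)).astype(np.uint8)
    m=cv2.morphologyEx(m,cv2.MORPH_OPEN,np.ones((3,3)))
    for k in cv2.findContours(m,cv2.RETR_EXTERNAL,cv2.CHAIN_APPROX_NONE)[0]:
        if cv2.contourArea(k)>amin:
            w=np.array([wray(u,v,z,c)[:2] for u,v in k[:,0]]);o,rad=cv2.minEnclosingCircle(w.astype(np.float32))
            print('px',k[:,0].mean(0).round(1),'area',cv2.contourArea(k),'xy',np.round(o,4),'mid',((w.max(0)+w.min(0))/2).round(4),'diam',round(2*rad,4))
E
python3 - <<'E'
from h import *
p,d,c=wrist('w1');warm(p,c);print(c['fx'],c['cx'],c['cy'],c['view'].round(3))
E
```

```text
tcp [ 0.3744 -0.2088  0.1488] t 2.18
px [341.8 322.4] area 774.5 xy [ 0.5334 -0.1922] mid [ 0.5297 -0.1925] diam 0.0503
px [550.1 301.1] area 448.5 xy [0.5354 0.0993] mid [0.5347 0.0999] diam 0.0536
px [174.1 198.7] area 1510.5 xy [ 0.3821 -0.3636] mid [ 0.383  -0.3636] diam 0.0523
px [319.6 188.4] area 2067.0 xy [ 0.3752 -0.2141] mid [ 0.3748 -0.2143] diam 0.0498
px [ 31.4 104.9] area 2266.0 xy [ 0.2455 -0.5856] mid [ 0.2463 -0.5878] diam 0.1871
309.70691628693146 325.31547845424996 196.65992082831585 [[ 0.017  1.     0.     0.202]
 [ 0.962 -0.017  0.273 -0.376]
 [ 0.272 -0.005 -0.962  0.198]
 [ 0.     0.     0.     1.   ]]
```

View pics/w1.png

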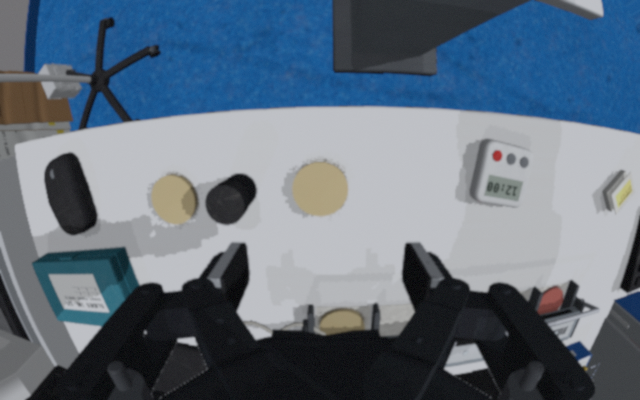

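Wrist view: spare A is at (320,188), the can at (231,199) and spare B at (174,199). The bail is up over the dock at the bottom. I'll turn the jaws diagonally to stay clear of the can, then go down over spare A.

Call:
{"fn": "jog_arm", "kwargs": {
  "steps": [
    [7.6,[1.5,-0.58,0.46],[-0.12,0,0]],
    [7.6,[2,0,0],[-0.12,0,0]],
    [7.6,[2,0,0],[-0.12,0,0]],
    [7.6,[2,0,0],[-0.12,0,0]],
    [7.6,[2,0,0],[-0.12,0,0]]
  ]
}}

```text
t: 2.65
tool_pos: [0.3819, -0.2133, 0.0632]
ee_rot: [-0.43, 1.531, 0.43]
contact_force: [-0.8, -0.1, -0.6]
opening: 0.886
```

Call:
{"fn": "jog_arm", "kwargs": {
  "steps": [
    [7.6,[1,0,0],[-0.12,0,0]],
    [7.6,[1,0,0],[0,0,0]],
    [7.6,[1,0,0],[0,0,0]],
    [7.6,[0,0,0],[0,0,0]],
    [7.6,[0,0,0],[0,0,0]]
  ]
}}

```text
t: 3.07
tool_pos: [0.3805, -0.2149, 0.0376]
ee_rot: [-0.478, 1.523, 0.478]
contact_force: [0.8, 0.6, 0.2]
opening: 0.89
```

Call:
{"fn": "jog_arm", "kwargs": {
  "steps": [
    [7.6,[1,0,0],[0,0,0]],
    [7.6,[1,0,0],[0,0,0]],
    [7.6,[1,0,0],[0,0,0]],
    [7.6,[0,0,0],[0,0,0]],
    [7.6,[0,0,0],[0,0,0]]
  ]
}}

```text
t: 3.48
tool_pos: [0.3794, -0.2149, 0.0066]
ee_rot: [-0.478, 1.524, 0.479]
contact_force: [-0.2, -0.7, -0.5]
opening: 0.889
```

Run:
```python
from h import *
from station import r
s=r.sense();print(s['tool_pos'].round(4),s['joint_pos'].round(3));print(R.from_rotvec(s['ee_rot']).as_matrix().round(3))
p,d,c=wrist('w2');warm(p,c,.008)
```

```text
[ 0.3794 -0.2149  0.0066] [ 0.198  0.42   0.195  2.297 -0.178  0.443  2.72 ]
[[-0.007 -0.573  0.819]
 [-0.001  0.819  0.573]
 [-1.     0.003 -0.006]]
tcp [ 0.3794 -0.2149  0.0066] t 3.48
px [327.5 245.9] area 7129.0 xy [ 0.3768 -0.2151] mid [ 0.3767 -0.2148] diam 0.0525
px [ 98.  104.5] area 4632.5 xy [ 0.3848 -0.367 ] mid [ 0.3844 -0.3671] diam 0.0548
```

Call:
{"fn": "jog_arm", "kwargs": {
  "steps": [
    [7.6,[0.7,0,-0.1],[0.05,0,0]],
    [7.6,[0,0,0],[0,0,0]],
    [5.6,[0,0,0],[0,0,0]],
    [5.6,[0,0,0],[0,0,0]],
    [5.6,[0,0,0],[0,0,0]]
  ]
}}

```text
t: 3.95
tool_pos: [0.3792, -0.2158, 0.0011]
ee_rot: [-0.44, 1.531, 0.44]
contact_force: [-4.0, 1.4, 15.9]
opening: 0.697
```

Run:
```python
from h import *
p,d,c=wrist('w3');warm(p,c,.008)
```

```text
tcp [ 0.3792 -0.2158  0.0011] t 3.95
px [325.4 251.3] area 7527.5 xy [ 0.3772 -0.2161] mid [ 0.3774 -0.2162] diam 0.0525
px [ 89. 118.] area 4605.0 xy [ 0.3852 -0.3668] mid [ 0.3844 -0.3669] diam 0.0547
```

View pics/w3.png

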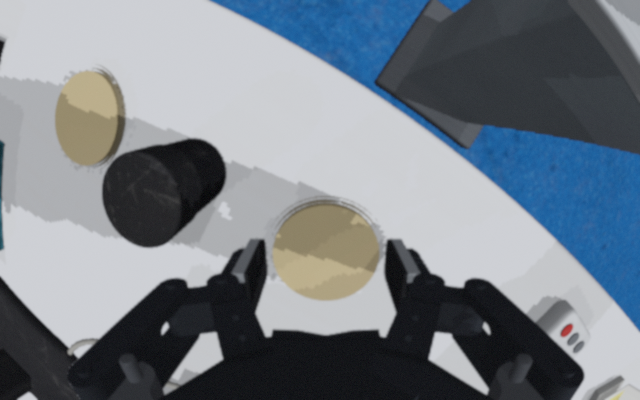

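Both pads are on the dish at (325,251), and it sits flat, clear of the can at (150,195). I'll slide it out toward bay 2 and turn the jaws back.

Call:
{"fn": "jog_arm", "kwargs": {
  "steps": [
    [5.6,[-0.1,-0.2,2.2],[0.115,0,0]],
    [5.6,[0,0.0,2.2],[0.115,0,0]],
    [5.6,[0,0.3,2.2],[0.115,0,0]],
    [5.6,[0,0.5,2.2],[0.115,0,0]],
    [5.6,[0,0.8,2.1],[0.115,0,0]]
  ]
}}

```text
t: 4.42
tool_pos: [0.4803, -0.166, 0.0014]
ee_rot: [0.014, 1.575, -0.016]
contact_force: [-1.1, -0.9, 1.4]
opening: 0.695
```

Run:
```python
from h import *
p,d,c=wrist('w4');warm(p,c,.008)
```

```text
tcp [ 0.4803 -0.166   0.0014] t 4.42
px [287.5 324.8] area 793.5 xy [ 0.5233 -0.187 ] mid [ 0.5239 -0.1871] diam 0.0355
px [527.2 307.3] area 353.5 xy [ 0.5284 -0.0355] mid [ 0.5283 -0.0355] diam 0.0393
px [632.2 293.7] area 417.0 xy [0.5427 0.104 ] mid [0.5416 0.1064] diam 0.0573
px [325.3 251.2] area 7651.5 xy [ 0.4784 -0.1661] mid [ 0.4783 -0.166 ] diam 0.0531
px [ 18.6 121.8] area 1277.5 xy [ 0.3896 -0.3681] mid [ 0.3914 -0.367 ] diam 0.0542
```

Call:
{"fn": "jog_arm", "kwargs": {
  "steps": [
    [5.6,[0,3.0,0],[0,0,0]],
    [5.6,[0,4.1,0],[0,0,0]],
    [5.6,[0,4.1,0],[0,0,0]],
    [5.6,[0,4.1,0],[0,0,0]],
    [5.6,[0,4.1,0],[0,0,0]]
  ]
}}

```text
t: 4.88
tool_pos: [0.4819, 0.0282, 0.0013]
ee_rot: [0.008, 1.574, -0.011]
contact_force: [1.5, -3.6, 7.0]
opening: 0.695
```

Run:
```python
from h import *
from station import r
p,d,c=wrist('w5');warm(p,c,.008)
p,d=r.get_image('top');c=r.camera_params('top');np.savez('top1.npz',p=p,d=d,**c)
s=r.sense();print(s['tool_pos'],s['ee_rot'])
a=cv2.imread('pics/w5.png')[230:400,150:560];cv2.imwrite('pics/w5c.png',cv2.resize(a,None,fx=1.9,fy=1.9,interpolation=cv2.INTER_CUBIC))
```

```text
tcp [0.4819 0.0282 0.0013] t 4.88
px [445.1 349.2] area 765.5 xy [0.5503 0.1066] mid [0.5504 0.1066] diam 0.0405
px [206.3 348.9] area 776.0 xy [ 0.5488 -0.0505] mid [ 0.5489 -0.0513] diam 0.039
px [ 52.7 306.9] area 870.0 xy [ 0.5391 -0.1917] mid [ 0.5389 -0.1952] diam 0.0508
px [325.4 251.3] area 7624.0 xy [0.48  0.028] mid [0.4799 0.028 ] diam 0.0529
[0.4823391  0.03401505 0.00125229] [ 2.62470256e-03  1.57443337e+00 -1.19104167e-03]
```

View pics/w5c.png

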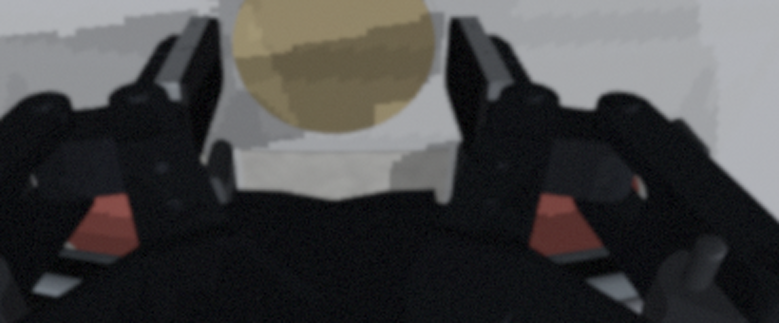

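Run:
```python
from h import *
p,d,c=load('w5.npz')
for y in(.0625,.0695,-.0045,-.0115):
  for z in (0,.0195): print(y,z,np.round(wproj((.5175,y,z),c),1), 'crop',np.round((np.array(wproj((.5175,y,z),c))-[150,230])*1.9,0))
W=None
for n in ('top0.npz','top1.npz'):
  p,d,c=load(n);g=cv2.cvtColor(p,cv2.COLOR_RGB2GRAY).astype(float)
  f=255-g[218:221].mean(0)
  for u0 in (224,247,270,293,316,339):
    w=f[u0-3:u0+4];w=np.clip(w-w.min()*1.2,0,None);u=(w*np.arange(u0-3,u0+4)).sum()/w.sum();print(n,round(u,2),ray(u,219.5,.0195,c).round(4))
  print(proj((.5165,.028,.0195),c))
from station import r;print(r.sense()['tool_pos'],r.sense()['ee_rot'])
```

```text
0.0625 0 [385.9 304.6] crop [448. 142.]
0.0625 0.0195 [391.9 325.7] crop [460. 182.]
0.0695 0 [397.7 303.9] crop [471. 140.]
0.0695 0.0195 [404.9 324.7] crop [484. 180.]
-0.0045 0 [269.3 305.8] crop [227. 144.]
-0.0045 0.0195 [263.6 327. ] crop [216. 184.]
-0.0115 0 [257.5 305.4] crop [204. 143.]
-0.0115 0.0195 [250.7 326.4] crop [191. 183.]
top0.npz 224.78 [0.5284 0.1364 0.0195]
top0.npz 247.54 [0.5273 0.0637 0.0195]
top0.npz 270.85 [ 0.5262 -0.0107  0.0195]
top0.npz 293.46 [ 0.5251 -0.0829  0.0195]
top0.npz 316.84 [ 0.524  -0.1576  0.0195]
top0.npz 339.32 [ 0.5229 -0.2294  0.0195]
(np.float64(258.72704751858487), np.float64(222.72306701338917))
top1.npz nan [nan nan nan]
top1.npz nan [nan nan nan]
top1.npz 270.89 [ 0.5262 -0.0109  0.0195]
top1.npz 292.6 [ 0.5252 -0.0802  0.0195]
top1.npz 315.81 [ 0.5241 -0.1543  0.0195]
top1.npz 338.57 [ 0.523  -0.227   0.0195]
(np.float64(258.72704751858487), np.float64(222.72306701338917))
[0.4823391  0.03401505 0.00125229] [ 2.62470256e-03  1.57443337e+00 -1.19104167e-03]<stdin>:10: RuntimeWarning: invalid value encountered in scalar divide
```

Call:
{"fn": "jog_arm", "kwargs": {
  "steps": [
    [5.6,[0,-0.55,0],[0.013,0,0]],
    [5.6,[0,0,0.8],[0,0,0]],
    [5.6,[0,0,0.7],[0,0,0]],
    [5.6,[0,0,0],[0,0,0]],
    [5.6,[0,0,0],[0,0,0]]
  ]
}}

```text
t: 5.4
tool_pos: [0.4975, 0.0215, 0.0013]
ee_rot: [0.018, 1.574, -0.019]
contact_force: [0.1, 2.4, 8.2]
opening: 0.696
```

Run:
```python
from h import *
p,d,c=wrist('w6');warm(p,c,.008)
from station import r;s=r.sense();print(s['tool_pos'],s['ee_rot'],s['contact_force'])
```

```text
tcp [0.4975 0.0215 0.0013] t 5.4
px [442.1 339. ] area 196.5 xy [0.5576 0.093 ] mid [0.5576 0.0929] diam 0.0176
px [208.2 340.3] area 258.0 xy [ 0.5556 -0.0538] mid [ 0.5554 -0.0536] diam 0.021
px [ 52.3 294.4] area 978.0 xy [ 0.5389 -0.1922] mid [ 0.5383 -0.1961] diam 0.0515
px [325.4 251.6] area 7650.0 xy [0.4957 0.0215] mid [0.4955 0.0216] diam 0.0534
[0.49744881 0.02151741 0.00126611] [ 0.01814743  1.57393669 -0.01943411] [1.50905855 1.2120849  8.31765835]
```

Call:
{"fn": "jog_arm", "kwargs": {
  "steps": [
    [5.6,[0,0.35,0],[-0.01,0,0]],
    [5.6,[0,0.3,0],[0,0,0]],
    [5.6,[0,0,0],[0,0,0]],
    [5.6,[0,0,0],[0,0,0]],
    [7.4,[0,0,0],[0,0,0]]
  ]
}}

```text
t: 5.87
tool_pos: [0.497, 0.0275, 0.001]
ee_rot: [0.01, 1.575, -0.012]
contact_force: [0.4, -0.0, -0.1]
opening: 0.817
```

Call:
{"fn": "jog_arm", "kwargs": {
  "steps": [
    [7.4,[0,0,0],[0,0,0]],
    [7.4,[0,0,0],[0,0,0]],
    [7.4,[0,0,-1.5],[0,0,0]],
    [7.4,[0,0,-2.5],[0,0,0]],
    [7.4,[-0.5,0,-2.3],[0,0,0]]
  ]
}}

```text
t: 6.28
tool_pos: [0.4326, 0.0288, 0.0051]
ee_rot: [0.011, 1.577, -0.015]
contact_force: [0.1, -0.1, 0.2]
opening: 0.865
```

Call:
{"fn": "jog_arm", "kwargs": {
  "steps": [
    [3,[-0.2,0,0],[0,0,0]],
    [0,[0,0,0],[0,0,0]],
    [0,[0,0,0],[0,0,0]],
    [0,[0,0,0],[0,0,0]],
    [0,[0,0,0],[0,0,0]]
  ]
}}

```text
t: 6.7
tool_pos: [0.4347, 0.0291, 0.0076]
ee_rot: [0.012, 1.575, -0.015]
contact_force: [0.4, 0.2, 0.3]
opening: 0.153
```

Run:
```python
from h import *
p,d,c=wrist('w7');warm(p,c,.008)
from station import r;s=r.sense();print(s['tool_pos'],s['ee_rot'],s['contact_force'])
```

```text
tcp [0.4347 0.0291 0.0076] t 6.7
px [ 78.6 348.8] area 744.0 xy [ 0.5407 -0.1906] mid [ 0.5406 -0.1942] diam 0.0538
px [325.2 320.1] area 1125.5 xy [0.4802 0.0281] mid [0.479  0.0281] diam 0.0293
px [172.9  72.2] area 398.0 xy [ 0.3396 -0.0446] mid [ 0.3398 -0.0449] diam 0.0131
[0.43451523 0.02904176 0.00755287] [ 0.01238134  1.57546308 -0.01512096] [ 0.17511284 -0.66193227 -0.5887986 ]
```

Call:
{"fn": "jog_arm", "kwargs": {
  "steps": [
    [0,[0.25,0,1.0],[0,0,0]],
    [0,[0,0,1.2],[0,0,0]],
    [0,[0,0,1.2],[0,0,0]],
    [0,[0,0,1.2],[0,0,0]],
    [0,[0,0,1.2],[0,0,0]]
  ]
}}

```text
t: 7.17
tool_pos: [0.4934, 0.028, 0.0046]
ee_rot: [0.012, 1.576, -0.015]
contact_force: [-0.8, 0.2, 0.2]
opening: -0.003
```

Call:
{"fn": "jog_arm", "kwargs": {
  "steps": [
    [0,[0,0,0.6],[0,0,0]],
    [0,[0,0,0.6],[0,0,0]],
    [0,[0,0,0],[0,0,0]],
    [0,[0,0,0],[0,0,0]],
    [0,[0,0,0],[0,0,0]]
  ]
}}

```text
t: 7.58
tool_pos: [0.5034, 0.0278, 0.0047]
ee_rot: [0.013, 1.576, -0.015]
contact_force: [0.5, 1.1, 0.3]
opening: -0.001
```

Call:
{"fn": "jog_arm", "kwargs": {
  "steps": [
    [0,[0,0,0.3],[0,0,0]],
    [0,[0,0,0.2],[0,0,0]],
    [0,[0,0,0],[0,0,0]],
    [0,[0,0,0],[0,0,0]],
    [0,[0,0,0],[0,0,0]]
  ]
}}

```text
t: 8.0
tool_pos: [0.5079, 0.0278, 0.0047]
ee_rot: [0.013, 1.578, -0.015]
contact_force: [-4.8, 0.3, 1.8]
opening: 0.003
```

Run:
```python
from h import *
from station import r;s=r.sense();print(s['tool_pos'],s['contact_force'])
p,d=r.get_image('side');c=r.camera_params('side');np.savez('side1.npz',p=p,d=d,**c)
a=p[150:250,240:350];cv2.imwrite('pics/s1.png',cv2.resize(a[:,:,::-1],None,fx=6,fy=6,interpolation=cv2.INTER_CUBIC))
```

```text
[0.50793386 0.0278475  0.00465167] [-4.8179917   0.27456668  1.76341102]
```

View pics/s1.png

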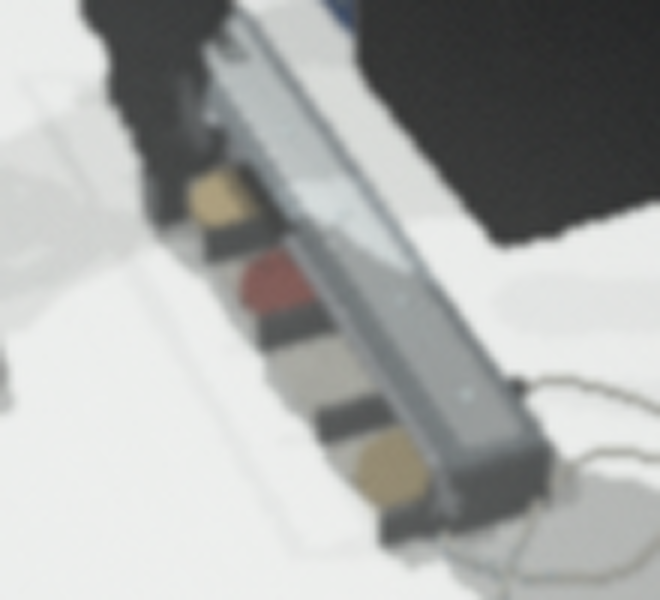

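Side crop: the tan dish is in bay 2 at (225,195), level with its home neighbours at (278,280) and (390,468). The −4.8 N reading says it is on the back stop. Next is spare B.

Call:
{"fn": "jog_arm", "kwargs": {
  "steps": [
    [0,[0,0,-1.5],[0,0,0]],
    [0,[-1,0,-2.5],[0,0,0]],
    [0,[-3,0,-2],[0,0,0]],
    [3,[-3,-2,0],[0,0,0]],
    [7.6,[-3,-2.8,0],[0,0,0]]
  ]
}}

```text
t: 8.47
tool_pos: [0.4473, -0.0179, 0.106]
ee_rot: [0.01, 1.577, -0.012]
contact_force: [1.5, 0.5, 1.0]
opening: 0.271
```

Call:
{"fn": "jog_arm", "kwargs": {
  "steps": [
    [7.6,[0,-4.1,0],[0,0,0]],
    [7.6,[0,-4.1,0],[0,0,0]],
    [7.6,[0,-4.1,0],[0,0,0]],
    [7.6,[0,-4.1,0],[0,0,0]],
    [7.6,[0,-4.1,0],[0,0,0]]
  ]
}}

```text
t: 8.88
tool_pos: [0.4448, -0.2258, 0.1059]
ee_rot: [0.012, 1.575, -0.014]
contact_force: [1.2, 0.0, 0.0]
opening: 0.889
```

Call:
{"fn": "jog_arm", "kwargs": {
  "steps": [
    [7.6,[0,-3.6,-1.5],[0,0,0]],
    [7.6,[0,-3.6,-1.5],[0,0,0]],
    [7.6,[0,-3.6,-1.5],[0,0,0]],
    [7.6,[0,-3.0,-1.0],[0,0,0]],
    [7.6,[0,0,0],[0,0,0]]
  ]
}}

```text
t: 9.3
tool_pos: [0.3844, -0.367, 0.1067]
ee_rot: [0.016, 1.575, -0.023]
contact_force: [-1.3, -0.1, -0.2]
opening: 0.888
```

Call:
{"fn": "jog_arm", "kwargs": {
  "steps": [
    [7.6,[0,0,0],[0.116,0,0]],
    [7.6,[0,0,0],[0.116,0,0]],
    [7.6,[0,0,0],[0.116,0,0]],
    [7.6,[0,0,0],[0.116,0,0]],
    [7.6,[0,0,0],[0.116,0,0]]
  ]
}}

```text
t: 9.72
tool_pos: [0.3877, -0.3609, 0.1061]
ee_rot: [0.471, 1.523, -0.475]
contact_force: [0.0, 0.1, -0.6]
opening: 0.889
```

Run:
```python
from h import *
p,d,c=wrist('w8');warm(p,c,.008)
from station import r;s=r.sense();print(s['tool_pos'],s['joint_pos'].round(2));print(R.from_rotvec(s['ee_rot']).as_matrix().round(3))
```

```text
tcp [ 0.3877 -0.3609  0.1061] t 9.72
px [ 15.7 357.4] area 909.0 xy [ 0.3291 -1.1924] mid [ 0.2903 -1.1924] diam 0.6237
px [  6.5 280.1] area 311.5 xy [ 0.2157 -0.8612] mid [ 0.2136 -0.8642] diam 0.0767
px [ 60.7 254.6] area 3733.5 xy [ 0.2499 -0.6817] mid [ 0.2496 -0.6817] diam 0.2588
px [545. 226.] area 1049.0 xy [ 0.5413 -0.1934] mid [ 0.538  -0.1937] diam 0.0534
px [316.3 201. ] area 2830.5 xy [ 0.3851 -0.3694] mid [ 0.385  -0.3693] diam 0.0517
px [625.  154.4] area 584.5 xy [ 0.5411 -0.0439] mid [ 0.5391 -0.0423] diam 0.0544
[ 0.3877741  -0.36078785  0.10599316] [ 0.02  0.44  0.76  2.07 -0.43  0.78  2.  ]
[[-0.005  0.575  0.818]
 [-0.001  0.818 -0.575]
 [-1.    -0.004 -0.003]]
```

Call:
{"fn": "jog_arm", "kwargs": {
  "steps": [
    [7.6,[1,-0.75,0.35],[0,0,0]],
    [7.6,[2.5,0,0],[0,0,0]],
    [7.6,[2.5,0,0],[0,0,0]],
    [7.6,[2.0,0,0],[0,0,0]],
    [7.6,[1.2,0,0],[0,0,0]]
  ]
}}

```text
t: 10.18
tool_pos: [0.3853, -0.3686, 0.0122]
ee_rot: [0.464, 1.526, -0.468]
contact_force: [-0.1, -0.3, 0.2]
opening: 0.887
```

Run:
```python
from h import *
p,d,c=wrist('w9');warm(p,c,.008)
from station import r;s=r.sense();print(s['tool_pos'],s['ee_rot'])
```

```text
tcp [ 0.3853 -0.3686  0.0122] t 10.18
px [ 11.4 377.6] area 155.5 xy [ 0.331  -0.9282] mid [ 0.3292 -0.9282] diam 0.2425
px [612.8 265.8] area 1200.5 xy [ 0.5428 -0.1949] mid [ 0.5422 -0.1927] diam 0.0556
px [ 42.9 262.6] area 3690.5 xy [ 0.275  -0.5834] mid [ 0.2705 -0.5834] diam 0.1902
px [324.8 245.6] area 6714.5 xy [ 0.3847 -0.3693] mid [ 0.385  -0.3693] diam 0.053
[ 0.38476767 -0.36829238  0.01115415] [ 0.4651027   1.52749053 -0.46836947]
```

Centred on the dish. Lower and grip.

Call:
{"fn": "jog_arm", "kwargs": {
  "steps": [
    [7.6,[0.8,0,0.1],[0,0,0]],
    [7.6,[0,0,0],[0,0,0]],
    [5.6,[0,0,0],[0,0,0]],
    [5.6,[0,0,0],[0,0,0]],
    [5.6,[0,0,0],[0,0,0]]
  ]
}}

```text
t: 10.65
tool_pos: [0.3871, -0.3703, 0.0076]
ee_rot: [0.466, 1.522, -0.47]
contact_force: [-3.2, 4.2, 19.7]
opening: 0.683
```

Run:
```python
from h import *
p,d,c=wrist('w10');warm(p,c,.008)
from station import r;s=r.sense();print(s['tool_pos'],s['contact_force'],s['opening'])
cv2.imwrite('pics/w10c.png',cv2.resize(p[170:330,210:440,::-1],None,fx=3.4,fy=3.4,interpolation=cv2.INTER_CUBIC))
```

```text
tcp [ 0.3871 -0.3703  0.0076] t 10.65
px [617.7 264.5] area 1187.0 xy [ 0.5426 -0.1945] mid [ 0.5428 -0.1925] diam 0.0556
px [ 42.  262.5] area 3564.0 xy [ 0.2772 -0.5779] mid [ 0.2725 -0.5779] diam 0.1849
px [325.5 244.9] area 7145.0 xy [ 0.3848 -0.3693] mid [ 0.385  -0.3693] diam 0.0529
[ 0.38710034 -0.37022952  0.00764853] [-4.89259216  3.6032345  18.48143431] 0.6820443342713737
```

View pics/w10c.png

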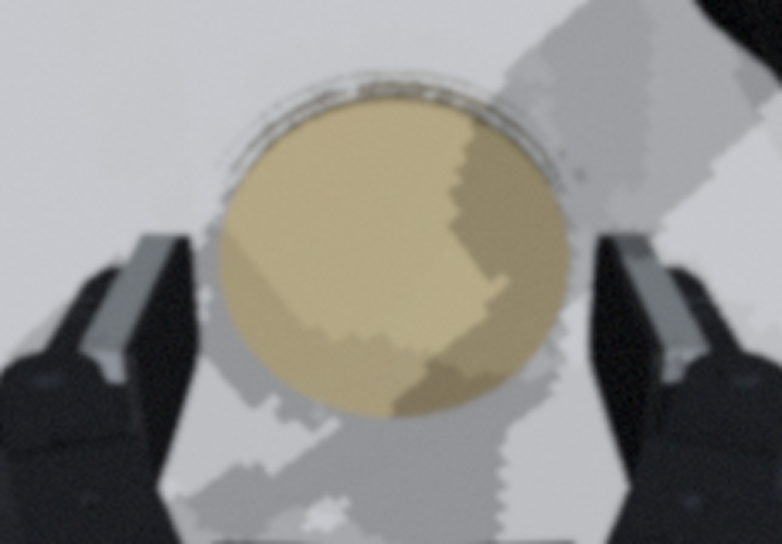

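The pads at (193) and (597) are only 58 mm apart, with 19 N upward and z = 7.6 mm, so the tips sit on the rim. I'll open and go lower first.

Call:
{"fn": "jog_arm", "kwargs": {
  "steps": [
    [7.6,[0,0,0],[0,0,0]],
    [7.6,[0,0,0],[0,0,0]],
    [7.6,[0,0,0],[0,0,0]],
    [7.6,[0,0,0],[0,0,0]],
    [7.6,[0,0,0],[0,0,0]]
  ]
}}

```text
t: 11.12
tool_pos: [0.3867, -0.3699, 0.0062]
ee_rot: [0.466, 1.524, -0.47]
contact_force: [0.6, -0.2, -1.0]
opening: 0.892
```

Call:
{"fn": "jog_arm", "kwargs": {
  "steps": [
    [7.6,[0.7,0,0],[0,0,0]],
    [7.6,[0,0,0],[0,0,0]],
    [7.6,[0,0,0],[0,0,0]],
    [7.6,[0,0,0],[0,0,0]],
    [7.6,[0,0,0],[0,0,0]]
  ]
}}

```text
t: 11.53
tool_pos: [0.3865, -0.3699, -0.001]
ee_rot: [0.466, 1.524, -0.471]
contact_force: [-0.5, 0.3, 0.5]
opening: 0.892
```

Call:
{"fn": "jog_arm", "kwargs": {
  "steps": [
    [6.6,[0,0,0],[0,0,0]],
    [6.6,[0,0,0],[0,0,0]],
    [6.0,[0,0,0],[0,0,0]],
    [6.0,[0,0,0],[0,0,0]],
    [6.0,[0,0,0],[0,0,0]]
  ]
}}

```text
t: 11.95
tool_pos: [0.3866, -0.3699, -0.0006]
ee_rot: [0.466, 1.524, -0.471]
contact_force: [-1.5, 2.5, 9.0]
opening: 0.708
```

Call:
{"fn": "jog_arm", "kwargs": {
  "steps": [
    [5.8,[-0.05,2.0,0.8],[-0.119,0,0]],
    [5.8,[0,1.9,1.05],[-0.119,0,0]],
    [5.8,[0,1.8,1.25],[-0.119,0,0]],
    [5.8,[0,1.6,1.5],[-0.119,0,0]],
    [5.8,[0,1.4,1.65],[-0.119,0,0]]
  ]
}}

```text
t: 12.37
tool_pos: [0.4777, -0.3101, -0.0002]
ee_rot: [-0.004, 1.575, -0.001]
contact_force: [-3.8, -2.5, 12.3]
opening: 0.695
```

Run:
```python
from h import *
p,d,c=wrist('w11');warm(p,c,.008)
from station import r;s=r.sense();print(s['tool_pos'],s['ee_rot'],s['opening'])
```

```text
tcp [ 4.777e-01 -3.101e-01 -2.000e-04] t 12.37
px [629.1 302.2] area 517.0 xy [ 0.5389 -0.0419] mid [ 0.5402 -0.0401] diam 0.0553
px [325.5 252.4] area 7770.0 xy [ 0.4757 -0.3103] mid [ 0.4755 -0.3099] diam 0.0531
[ 4.81880341e-01 -3.07201418e-01 -2.05582559e-04] [-0.01428278  1.57277361  0.01111327] 0.6950453954341898
```

Call:
{"fn": "jog_arm", "kwargs": {
  "steps": [
    [5.8,[0,3.5,0],[0,0,0]],
    [5.8,[0,4.1,0],[0,0,0]],
    [5.8,[0,4.1,0],[0,0,0]],
    [5.8,[0,4.1,0],[0,0,0]],
    [5.8,[0,3.0,0],[0,0,0]]
  ]
}}

```text
t: 12.83
tool_pos: [0.4788, -0.1203, -0.0002]
ee_rot: [-0.0, 1.572, -0.004]
contact_force: [1.0, -7.4, 14.0]
opening: 0.695
```

Call:
{"fn": "jog_arm", "kwargs": {
  "steps": [
    [5.8,[0,0,0],[0,0,0]],
    [5.8,[0,0,0],[0,0,0]],
    [5.8,[0,0,0],[0,0,0]],
    [5.8,[0,0,0],[0,0,0]],
    [5.8,[0,0,0],[0,0,0]]
  ]
}}

```text
t: 13.25
tool_pos: [0.479, -0.1199, -0.0003]
ee_rot: [0.001, 1.573, -0.001]
contact_force: [-0.6, 12.0, 22.9]
opening: 0.702
```

Call:
{"fn": "jog_arm", "kwargs": {
  "steps": [
    [5.8,[-0.1,0,0.5],[0.015,0,0]],
    [5.8,[0,0,0.7],[0,0,0]],
    [5.8,[0,0,0.6],[0,0,0]],
    [5.8,[0,0,0],[0,0,0]],
    [5.8,[0,0,0],[0,0,0]]
  ]
}}

```text
t: 13.67
tool_pos: [0.497, -0.1219, -0.0001]
ee_rot: [0.012, 1.574, -0.015]
contact_force: [2.4, -0.3, 5.5]
opening: 0.695
```

Run:
```python
from h import *
p,d,c=wrist('w12');warm(p,c,.008)
from station import r;s=r.sense();print(s['tool_pos'],s['ee_rot'],s['contact_force'],s['opening'])
```

```text
tcp [ 4.970e-01 -1.219e-01 -1.000e-04] t 13.67
px [442.6 339.8] area 220.5 xy [ 0.5561 -0.0502] mid [ 0.5562 -0.0504] diam 0.0193
px [209.  339.8] area 239.0 xy [ 0.5537 -0.1948] mid [ 0.5539 -0.1952] diam 0.0182
px [551.2 300.7] area 1653.0 xy [0.5422 0.0301] mid [0.5411 0.0304] diam 0.0531
px [614.5 286.3] area 955.5 xy [0.5416 0.1068] mid [0.5405 0.1092] diam 0.0551
px [325.6 252.4] area 7781.5 xy [ 0.4951 -0.1222] mid [ 0.4952 -0.122 ] diam 0.0533
[ 4.96893345e-01 -1.22013598e-01 -1.49985579e-04] [ 0.01175041  1.57407422 -0.01502836] [ 2.30616626 -0.53757997  5.38992401] 0.696332383469128
```

Call:
{"fn": "jog_arm", "kwargs": {
  "steps": [
    [5.8,[0,0.25,0],[0,0,0]],
    [5.8,[0,0,0],[0,0,0]],
    [5.8,[0,0,0],[0,0,0]],
    [7.4,[0,0,0],[0,0,0]],
    [7.4,[0,0,0],[0,0,0]]
  ]
}}

```text
t: 14.13
tool_pos: [0.4956, -0.1192, -0.0006]
ee_rot: [0.012, 1.576, -0.015]
contact_force: [0.2, -0.2, -1.0]
opening: 0.867
```

Call:
{"fn": "jog_arm", "kwargs": {
  "steps": [
    [7.4,[0,0,0],[0,0,0]],
    [7.4,[0,0,-1.5],[0,0,0]],
    [7.4,[0,0,-2.5],[0,0,0]],
    [7.4,[-0.5,0,-2.3],[0,0,0]],
    [3,[-0.3,0,0],[0,0,0]]
  ]
}}

```text
t: 14.55
tool_pos: [0.4276, -0.1181, 0.0076]
ee_rot: [0.015, 1.58, -0.016]
contact_force: [-0.1, -0.3, -0.3]
opening: 0.742
```

Call:
{"fn": "jog_arm", "kwargs": {
  "steps": [
    [0,[0,0,0],[0,0,0]],
    [0,[0,0,0],[0,0,0]],
    [0,[0,0,0],[0,0,0]],
    [0,[0,0,0],[0,0,0]],
    [0,[0,0,0],[0,0,0]]
  ]
}}

```text
t: 14.97
tool_pos: [0.433, -0.1181, 0.0077]
ee_rot: [0.012, 1.576, -0.015]
contact_force: [-0.0, 0.5, -0.5]
opening: 0.015
```

Call:
{"fn": "jog_arm", "kwargs": {
  "steps": [
    [0,[0.25,0,1.0],[0,0,0]],
    [0,[0,0,1.2],[0,0,0]],
    [0,[0,0,1.2],[0,0,0]],
    [0,[0,0,1.2],[0,0,0]],
    [0,[0,0,1.2],[0,0,0]]
  ]
}}

```text
t: 15.38
tool_pos: [0.4919, -0.1191, 0.0048]
ee_rot: [0.012, 1.576, -0.015]
contact_force: [-0.3, 0.9, -0.4]
opening: -0.0
```

Call:
{"fn": "jog_arm", "kwargs": {
  "steps": [
    [0,[0,0,0.6],[0,0,0]],
    [0,[0,0,0.5],[0,0,0]],
    [0,[0,0,0.3],[0,0,0]],
    [0,[0,0,0],[0,0,0]],
    [0,[0,0,0],[0,0,0]]
  ]
}}

```text
t: 15.8
tool_pos: [0.5042, -0.1194, 0.005]
ee_rot: [0.013, 1.576, -0.015]
contact_force: [-1.2, 0.4, -0.2]
opening: -0.001
```

Call:
{"fn": "jog_arm", "kwargs": {
  "steps": [
    [0,[0,0,0.2],[0,0,0]],
    [0,[0,0,0.1],[0,0,0]],
    [0,[0,0,0],[0,0,0]],
    [0,[0,0,0],[0,0,0]],
    [0,[0,0,0],[0,0,0]]
  ]
}}

```text
t: 16.22
tool_pos: [0.5065, -0.1195, 0.0049]
ee_rot: [0.013, 1.577, -0.015]
contact_force: [-5.5, 0.5, 3.3]
opening: -0.003
```

Call:
{"fn": "jog_arm", "kwargs": {
  "steps": [
    [0,[0,0,-1.5],[0,0,0]],
    [0,[0,0,-2.5],[0,0,0]],
    [0,[-3,0,-2.0],[0,0,0]],
    [0,[-4,0.5,0],[0,0,0]],
    [0,[-4,1.0,0],[0,0,0]]
  ]
}}

```text
t: 16.63
tool_pos: [0.4462, -0.1044, 0.1159]
ee_rot: [0.015, 1.579, -0.018]
contact_force: [2.1, 1.0, 0.8]
opening: -0.002
```

Call:
{"fn": "jog_arm", "kwargs": {
  "steps": [
    [0,[-1,3,0],[0,0,0]],
    [0,[0,3,0],[0,0,0]],
    [0,[0,0,0],[0,0,0]],
    [0,[0,0,0],[0,0,0]],
    [0,[0,0,0],[0,0,0]]
  ]
}}

```text
t: 17.05
tool_pos: [0.4495, -0.0433, 0.1253]
ee_rot: [0.012, 1.575, -0.015]
contact_force: [0.3, -0.7, 0.2]
opening: 0.001
```

Run:
```python
from h import *
from station import r
p,d,c=wrist('w13');warm(p,c,.008,80)
p,d=r.get_image('side');c=r.camera_params('side');np.savez('side2.npz',p=p,d=d,**c)
# dish front-most agar points per bay in side view: ray to z=.006
h=cv2.cvtColor(p,cv2.COLOR_RGB2HSV)
m=((h[...,1]>60)&((h[...,0]<28)|(h[...,0]>170))&(h[...,2]>60)).astype(np.uint8);m[:150]=0;m[250:]=0;m[:,:240]=0;m[:,345:]=0
n,l,s,ce=cv2.connectedComponentsWithStats(m)
for i in range(1,n):
    if s[i,4]>10:
        v,u=np.where(l==i);w=np.array([ray(a,b,.006,c) for a,b in zip(u,v)]);print(ce[i].round(0),s[i,4],'xmin',w[:,0].min().round(4),'ymid',((w[:,1].min()+w[:,1].max())/2).round(4))
o=np.zeros((560,780,3),np.uint8);a=cv2.imread('pics/w13.png')[180:400,120:560];o[:390,:780]=cv2.resize(a,(780,390));
cv2.imwrite('pics/w13c.png',cv2.resize(cv2.imread('pics/w13.png')[150:400,60:620],None,fx=1.4,fy=1.4))
```

```text
tcp [ 0.4495 -0.0433  0.1253] t 17.05
px [527.3 383.1] area 263.5 xy [0.7673 0.2723] mid [0.7673 0.2715] diam 0.0769
px [251.9 274. ] area 558.0 xy [ 0.5388 -0.1188] mid [ 0.5305 -0.1188] diam 0.0516
px [397.6 273.5] area 592.0 xy [0.54   0.0272] mid [0.5321 0.0272] diam 0.0502
px [189.  277.4] area 1056.5 xy [ 0.5416 -0.1904] mid [ 0.5361 -0.1904] diam 0.0529
px [465.4 275.8] area 1176.5 xy [0.5437 0.104 ] mid [0.5389 0.1032] diam 0.0557
px [ 7.7 80.4] area 302.0 xy [ 0.2847 -0.4517] mid [ 0.285  -0.4517] diam 0.0631
px [329.3  65.2] area 131.5 xy [ 0.3403 -0.0381] mid [ 0.3399 -0.0381] diam 0.0118
[267. 170.] 57 xmin 0.525 ymid 0.1099
[276. 183.] 36 xmin 0.5269 ymid 0.0333
[285. 197.] 71 xmin 0.5224 ymid -0.0396
[294. 212.] 55 xmin 0.5252 ymid -0.1152
[304. 228.] 72 xmin 0.5229 ymid -0.1899
```

View pics/w13c.png

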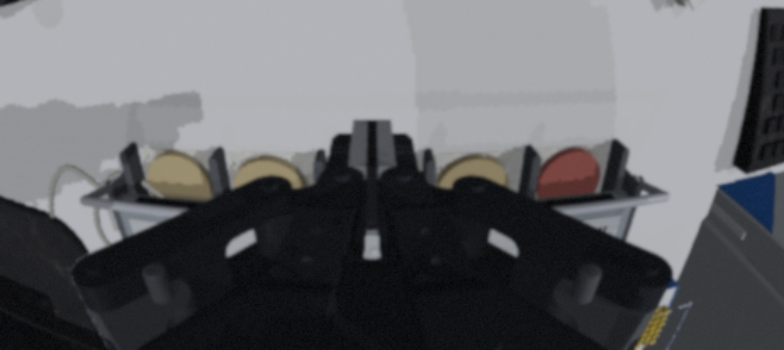

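All five dishes are in a row (crop (180,173), (268,172), the middle one behind the gripper, (473,172), (568,172)), with front edges within a few mm of each other and the bail still up. Now the bail: reach over and behind its sleeve, then pull it forward.

Call:
{"fn": "jog_arm", "kwargs": {
  "steps": [
    [0,[0,0,3.0],[0,0,0]],
    [0,[0,0,4.0],[0,0,0]],
    [0,[0,0,4.0],[0,0,0]],
    [0,[0,0,0.3],[0,0,0]],
    [0,[0,0,0],[0,0,0]]
  ]
}}

```text
t: 17.57
tool_pos: [0.564, -0.0468, 0.1238]
ee_rot: [0.012, 1.576, -0.018]
contact_force: [-0.8, -0.5, -1.5]
opening: 0.002
```

Call:
{"fn": "jog_arm", "kwargs": {
  "steps": [
    [0,[2.5,0,0],[0,0,0]],
    [0,[2.5,0,0],[0,0,0]],
    [0,[2.0,0,0],[0,0,0]],
    [0,[0.8,0,0],[0,0,0]],
    [0,[0,0,0],[0,0,0]]
  ]
}}

```text
t: 17.98
tool_pos: [0.5602, -0.0462, 0.0452]
ee_rot: [0.013, 1.579, -0.017]
contact_force: [-1.0, -0.0, 1.1]
opening: 0.004
```

Call:
{"fn": "jog_arm", "kwargs": {
  "steps": [
    [0,[-0.1,0,-0.8],[0,0,0]],
    [0,[0,0,-0.6],[0,0,0]],
    [0,[0,0,-0.6],[0,0,0]],
    [0,[0,0,-0.6],[0,0,0]],
    [0,[0,0,0],[0,0,0]]
  ]
}}

```text
t: 18.4
tool_pos: [0.535, -0.0447, 0.0485]
ee_rot: [0.013, 1.575, -0.015]
contact_force: [0.3, -0.1, -0.4]
opening: 0.004
```

```bash
cat > bail.py <<'E'
from h import *
from station import r
s=r.sense();print(s['tool_pos'].round(4),s['contact_force'].round(1))
for n in('top','side'):
    p,d=r.get_image(n);c=r.camera_params(n);W=pts(d,c);np.savez(n+'b.npz',p=p,d=d,**c)
    # bail bar points in front of the head, away from rails' tops
    for y0,y1 in((-.23,-.165),(-.11,-.09),(-.09,.0),(.0,.06),(.06,.13)):
        k=(W[...,1]>y0)&(W[...,1]<y1)&(W[...,0]>.49)&(W[...,0]<.5425)&(W[...,2]>.022)&(W[...,2]<.075)
        if k.sum(): print(n,y0,y1,k.sum(),np.median(W[k],0).round(4))
E
python3 bail.py
```

```text
[ 0.535  -0.0447  0.0485] [ 0.3 -0.1 -0.4]
top -0.23 -0.165 42 [ 0.5157 -0.1984  0.0516]
top -0.11 -0.09 12 [ 0.5171 -0.1006  0.0537]
top -0.09 0.0 10 [ 0.5173 -0.0833  0.0519]
top 0.06 0.13 10 [0.5203 0.1219 0.054 ]
side -0.23 -0.165 48 [ 0.5177 -0.1991  0.0542]
side -0.11 -0.09 15 [ 0.5183 -0.1025  0.0548]
side -0.09 0.0 114 [ 0.5221 -0.0518  0.0566]
side 0.0 0.06 30 [0.5202 0.0292 0.0545]
side 0.06 0.13 38 [0.5208 0.087  0.0541]
```

Call:
{"fn": "jog_arm", "kwargs": {
  "steps": [
    [0,[0,0,-0.6],[0,0,0]],
    [0,[0,0,-0.2],[0,0,0]],
    [0,[1.2,0,0],[0,0,0]],
    [0,[0,0,0],[0,0,0]],
    [0,[1.0,0,-0.1],[0,0,0]]
  ]
}}

```text
t: 18.92
tool_pos: [0.5276, -0.0448, 0.0261]
ee_rot: [0.013, 1.575, -0.015]
contact_force: [1.2, 0.0, 0.1]
opening: -0.0
```

Call:
{"fn": "jog_arm", "kwargs": {
  "steps": [
    [0,[0,0,-0.2],[0,0,0]],
    [0,[0,0,-0.2],[0,0,0]],
    [0,[0,0,0],[0,0,0]],
    [0,[0,0,0],[0,0,0]],
    [0,[0,0,0],[0,0,0]]
  ]
}}

```text
t: 19.33
tool_pos: [0.5272, -0.0449, 0.0262]
ee_rot: [0.011, 1.568, -0.016]
contact_force: [23.4, -1.3, -17.5]
opening: -0.0
```

```bash
python3 bail.py
```

```text
[ 0.5272 -0.0449  0.0262] [ 23.4  -1.3 -17.5]
top -0.23 -0.165 43 [ 0.5109 -0.1987  0.0434]
top -0.11 -0.09 12 [ 0.5113 -0.0999  0.0438]
top -0.09 0.0 7 [ 0.51   -0.0858  0.042 ]
top 0.06 0.13 13 [0.5127 0.1207 0.0441]
side -0.23 -0.165 47 [ 0.5109 -0.2003  0.0446]
side -0.11 -0.09 13 [ 0.5119 -0.1001  0.0451]
side -0.09 0.0 138 [ 0.5177 -0.0529  0.046 ]
side 0.0 0.06 29 [0.5133 0.0316 0.045 ]
side 0.06 0.13 39 [0.5136 0.0908 0.0445]
```

Force rises to 23 N because the bar is near horizontal. I'll back off, lift over, and press it down from above, in front of the dishes.

Call:
{"fn": "jog_arm", "kwargs": {
  "steps": [
    [0,[0,0,0.5],[0,0,0]],
    [0,[0,0,0],[0,0,0]],
    [0,[-2.5,0,0],[0,0,0]],
    [0,[-2.5,0,0],[0,0,0]],
    [0,[0,0,0],[0,0,0]]
  ]
}}

```text
t: 19.85
tool_pos: [0.5295, -0.0452, 0.0787]
ee_rot: [0.013, 1.573, -0.015]
contact_force: [1.1, -0.4, 0.3]
opening: -0.001
```

Call:
{"fn": "jog_arm", "kwargs": {
  "steps": [
    [0,[0,0,-1.5],[0,0,0]],
    [0,[0,0,-1.0],[0,0,0]],
    [0,[0,0,0],[0,0,0]],
    [0,[0,0,0],[0,0,0]],
    [0,[0,0,0],[0,0,0]]
  ]
}}

```text
t: 20.27
tool_pos: [0.5034, -0.0442, 0.0758]
ee_rot: [0.012, 1.576, -0.015]
contact_force: [-0.1, 0.4, -0.3]
opening: -0.003
```

Press down: 7.6 → about 3 cm, then in small steps.

Call:
{"fn": "jog_arm", "kwargs": {
  "steps": [
    [0,[1.5,0,0],[0,0,0]],
    [0,[1.2,0,0],[0,0,0]],
    [0,[0.8,0,0],[0,0,0]],
    [0,[0.8,0,0],[0,0,0]],
    [0,[0,0,0],[0,0,0]]
  ]
}}

```text
t: 20.68
tool_pos: [0.4969, -0.0443, 0.0296]
ee_rot: [0.013, 1.588, -0.015]
contact_force: [-2.5, -0.4, 1.1]
opening: -0.003
```

Call:
{"fn": "jog_arm", "kwargs": {
  "steps": [
    [0,[0.5,0,0],[0,0,0]],
    [0,[0.5,0,0],[0,0,0]],
    [0,[0.4,0,0],[0,0,0]],
    [0,[0,0,0],[0,0,0]],
    [0,[0,0,0],[0,0,0]]
  ]
}}

```text
t: 21.1
tool_pos: [0.5031, -0.0444, 0.0187]
ee_rot: [0.012, 1.576, -0.015]
contact_force: [-0.2, 0.2, -0.2]
opening: -0.001
```

```bash
sed -i 's/>.022)&(W/>.008)\&(W/; s/<.5425/<.516/' bail.py; python3 bail.py
```

```text
[ 0.5031 -0.0444  0.0187] [-0.2  0.2 -0.2]
top -0.23 -0.165 43 [ 0.5087 -0.1994  0.0163]
top -0.11 -0.09 4 [ 0.5089 -0.1083  0.0165]
top 0.06 0.13 17 [0.5103 0.1177 0.0159]
side -0.23 -0.165 47 [ 0.509  -0.2038  0.0164]
side -0.11 -0.09 12 [ 0.5093 -0.1041  0.0175]
side -0.09 0.0 128 [ 0.5018 -0.0569  0.0397]
side 0.0 0.06 22 [0.5104 0.036  0.0177]
side 0.06 0.13 32 [0.5117 0.0977 0.0166]
```

Call:
{"fn": "jog_arm", "kwargs": {
  "steps": [
    [0,[0.3,0,0],[0,0,0]],
    [0,[0.2,0,0],[0,0,0]],
    [0,[0,0,0],[0,0,0]],
    [0,[0,0,0],[0,0,0]],
    [0,[0,0,0],[0,0,0]]
  ]
}}

```text
t: 21.62
tool_pos: [0.5032, -0.0443, 0.014]
ee_rot: [0.012, 1.575, -0.015]
contact_force: [0.9, 0.3, 1.4]
opening: -0.004
```

```bash
python3 bail.py
```

```text
[ 0.5032 -0.0443  0.014 ] [0.9 0.3 1.4]
top -0.23 -0.165 38 [ 0.5089 -0.2012  0.0127]
top -0.11 -0.09 3 [ 0.5106 -0.1066  0.013 ]
top 0.06 0.13 15 [0.511  0.118  0.0122]
side -0.23 -0.165 46 [ 0.5104 -0.2014  0.0134]
side -0.11 -0.09 13 [ 0.5114 -0.1013  0.0123]
side -0.09 0.0 134 [ 0.5004 -0.0558  0.0374]
side 0.0 0.06 15 [0.512  0.0401 0.0117]
side 0.06 0.13 28 [0.5127 0.0937 0.0127]
```

Call:
{"fn": "jog_arm", "kwargs": {
  "steps": [
    [0,[0.15,0,0],[0,0,0]],
    [0,[0.1,0,0],[0,0,0]],
    [0,[0,0,0],[0,0,0]],
    [0,[0,0,0],[0,0,0]],
    [0,[0,0,0],[0,0,0]]
  ]
}}

```text
t: 22.13
tool_pos: [0.5033, -0.0443, 0.0128]
ee_rot: [0.014, 1.575, -0.014]
contact_force: [-9.8, 3.0, 42.3]
opening: -0.002
```

Call:
{"fn": "jog_arm", "kwargs": {
  "steps": [
    [0,[-1,0,0],[0,0,0]],
    [0,[-3,0,-1],[0,0,0]],
    [0,[-4,0,0],[0,0,0]],
    [0,[-4,0,0],[0,0,0]],
    [0,[0,0,0],[0,0,0]]
  ]
}}

```text
t: 22.55
tool_pos: [0.496, -0.0446, 0.1371]
ee_rot: [0.015, 1.569, -0.015]
contact_force: [2.2, -0.6, 0.8]
opening: 0.002
```

```bash
python3 bail.py
python3 - <<'E'
from h import *
p,d,c=load('topb.npz');q,_,c2=load('sideb.npz')
h=cv2.cvtColor(q,cv2.COLOR_RGB2HSV)
m=((h[...,1]>60)&((h[...,0]<28)|(h[...,0]>170))&(h[...,2]>60)).astype(np.uint8);m[:150]=0;m[250:]=0;m[:,:240]=0;m[:,345:]=0
n,l,s,ce=cv2.connectedComponentsWithStats(m)
for i in range(1,n):
    if s[i,4]>8:
        v,u=np.where(l==i);w=np.array([ray(a,b,.006,c2) for a,b in zip(u,v)]);print(ce[i].round(0),s[i,4],'xmin',w[:,0].min().round(4),'xmax',w[:,0].max().round(4),'ymid',((w[:,1].min()+w[:,1].max())/2).round(4))
# bystanders: can + mouse heights
W=pts(d,c);k=(W[...,2]>.025)&(W[...,2]<.09)&(W[...,0]<.43)&(W[...,1]<-.2)&(W[...,1]>-.35);print('can',np.median(W[k],0))
cv2.imwrite('pics/f.png',np.hstack([cv2.resize(q[140:270,230:360],(520,520),interpolation=cv2.INTER_CUBIC)])[:,:,::-1])
E
```

```text
[ 0.496  -0.0446  0.1371] [ 2.2 -0.6  0.8]
top -0.23 -0.165 38 [ 0.5089 -0.1964  0.0119]
top -0.11 -0.09 7 [ 0.5104 -0.1065  0.0123]
side -0.23 -0.165 45 [ 0.5097 -0.2041  0.0137]
side -0.11 -0.09 13 [ 0.5111 -0.0993  0.0129]
side -0.09 0.0 58 [ 0.5106 -0.0433  0.0144]
side 0.0 0.06 28 [0.5121 0.0318 0.0138]
side 0.06 0.13 26 [0.5123 0.0965 0.0137]
[268. 170.] 60 xmin 0.5239 xmax 0.557 ymid 0.1093
[277. 183.] 48 xmin 0.5269 xmax 0.555 ymid 0.0332
[286. 197.] 95 xmin 0.5214 xmax 0.5569 ymid -0.0396
[295. 212.] 78 xmin 0.5252 xmax 0.5541 ymid -0.1149
[307. 225.] 18 xmin 0.5421 xmax 0.5524 ymid -0.1804
can [ 0.37764265 -0.29470838  0.05443919]
```

View pics/f.png

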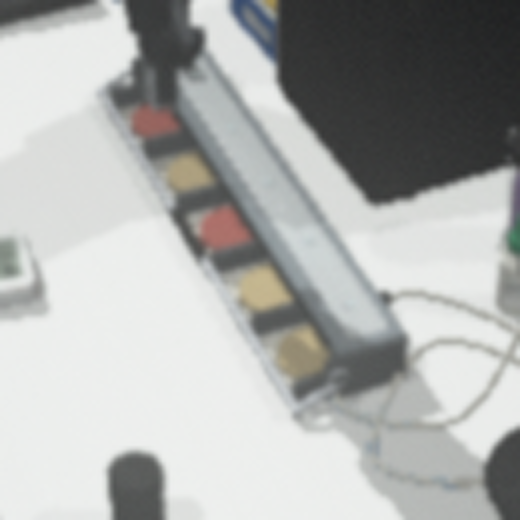

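The bail lies closed along the front (crop (110,90) to (300,410)), the five dishes sit behind it, and the can and timer haven't moved. The arm is clear, so I'm handing in.

```bash
python3 -c "
from station import r
print(r.close_job())"
```

```text
the job is handed in; nothing more can be done
None
```

I slid the two spare dishes into bays 2 and 4, pushed each against its back stop, and swung the bail closed. I handed the job in at about 23 s; no verdict was reported.

**Last checks**
- **Dishes:** all five stand in their bays. The two I pushed met the stop at about 5 N, and before the bail came down the five front edges agreed within about 5 mm in the side view. I did not measure each dish centre against the 6 mm limit.
- **Bail:** the top of the bar is 12–14 mm up, against 12.5 mm nominal when closed, and it met a hard stop.
- **Bystanders:** the can is within 1 mm of where it was. The timer looks unmoved in the last view. I did not re-measure the mouse or the small box, but the arm stayed clear of both.

**What went less well**
- The first grip on the second spare landed on the dish's rim with about 19 N downward. I opened, lowered and gripped again.
- The last press on the bail sleeve read 42 N at the fingertips. That is above the 40 N limit for the arm and gripper body, but only the closed fingertips were touching, and it is well below the 120 N wrist limit.
- One row of the final side-view check saw only part of the bay 5 dish, because the bail arm hides it. The picture shows that dish home.

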